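# Set the mortar brace to length and lock its cam lever

## Task

Set the spring-loaded leg of the mortar brace to length: take the black knob on the red cam lever and, with the lever still open, draw the leg out until its yellow pointer lines up with the white line on the orange marker clip, and pause there a moment. Then swing the lever fully closed, so that it lies straight along the leg, while keeping the pointer at the mark the whole time. Finish still gripping the knob between the fingers so that the leg stays at the mark (it springs back if let go), and leave the mortar, bowl and timer alone.

Things in the scene. Friction and masses are not known exactly. Their poses are not given: they have to be found in the camera images.
- brace: Mortar brace: dark steel base plate 365 x 110 x 8 mm, bolted down, with a grey open rail (37 mm wide, top 42 mm up at its end) for the leg. Origin on the shelf surface, on the leg's centre line, at the rail's mouth: rail x -155 to 0 mm, plate x -155 to +210, y -60 to +50. +x is the way the leg is drawn out, z up. A white ticked scale lies along the -y edge.
- leg (a joint): Extension of the aluminium leg along the brace's +x, m: 0 fully in (start), 0.12 fully out. A spring pulls it in with 5 to 7.5 N, plus 1 N friction. Nothing else holds it, not even the closed lever (worn cam): it runs back when let go. Its grey head is 50 x 38 mm, top 42 mm above the shelf; a black rubber foot ends 53 mm ahead of the lever pivot.
- lever (a joint): Red cam lever on the leg's head, rad: 0 = closed (points along the brace's -x), opens towards +y, stop at 0.9, starts at 0.75 to 0.9. Vertical pin, about 0.1 N m friction, stays where left. Arm 14 mm wide, top 50 mm above the shelf. In the brace's axes the knob is at pin + 55 mm * (-cos(lever), sin(lever)). Drawing the leg out by the knob pulls the lever open.
- lever_pivot (a point): Axis of the lever's pin, 43 mm above the shelf, on the leg's centre line; travels with the leg.
- knob: Middle of the upright black plastic knob on the lever's free end: 22 mm diameter, 42 mm tall, 51 to 93 mm above the shelf; its origin is 72 mm above the shelf, on its axis. The knob swivels freely about its upright axis, so the gripper need not turn with the lever. Nothing stands beside it above the lever's arm.
- pointer (a point): Outer tip of the thin yellow pointer on the leg's head (36 mm from the centre line on the brace's -y side, 20 mm above the shelf); travels with the leg, in line with the lever pivot.
- mark (a point): Middle of the white line on the orange marker clip (12 x 20 x 8 mm) seated tight on the scale: the wanted length. Axes as the brace's. Pointer and line have the same x along the brace when the leg is at the mark; the clip sits 50 to 100 mm out from where the pointer starts. Do not move it.
- mortar: Granite mortar, 150 mm across, 100 mm tall, loose, 3.5 kg; origin at the centre of its underside. Leave alone.
- bowl: Blue enamel bowl, 140 mm across, 60 mm tall, loose; origin at the centre of its underside. Leave alone.
- timer: Round white kitchen timer with a red dial, 70 mm across, 51 mm tall, loose; origin at the centre of its underside. Leave alone.

How it is judged:
On the way:
1. with the lever still open (over 0.6 rad) and the knob gripped, the leg is held with its pointer within 6 mm of the mark for 0.3 s (x of pointer in the frame of mark between -0.006 and 0.006 m and contact force between the fingers and knob above 1.5 N and distance between the grasp point and knob below 0.035 m and value of joint lever above 0.6 rad), for 0.3 s.
At the end, for the whole second after the job is handed in: The lever is closed (under 0.12 rad), the pointer is within 6 mm of the mark along the brace, the leg is still, and the knob is still held between the fingers (contact force over 1.5 N, knob's middle within 35 mm of the grasp point) (x of pointer in the frame of mark between -0.006 and 0.006 m and contact force between the fingers and knob above 1.5 N and distance between the grasp point and knob below 0.035 m and value of joint lever below 0.12 rad and velocity of joint leg between -0.01 and 0.01 m/s); the arm keeps its last pose, push and grip.
It fails at once if the lever is more than half shut (under 0.45 rad) while the pointer is more than 10 mm off the mark (value of joint lever below 0.45 rad and not (x of pointer in the frame of mark between -0.01 and 0.01 m)).
It fails at once if the marker clip is shifted by more than 3 mm (distance of mark from where it was at the start of the episode above 0.003 m).
It fails at once if the mortar is moved by more than 15 mm (distance of mortar from where it was at the start of the episode above 0.015 m).
It fails at once if the bowl is moved by more than 15 mm (distance of bowl from where it was at the start of the episode above 0.015 m).
It fails at once if the timer is moved by more than 15 mm (distance of timer from where it was at the start of the episode above 0.015 m).
It also fails if it takes over 43 s, if anything falls off the work surface, if the arm or the gripper's body presses on something with over 40 N, if the wrist force passes 120 N, or if a joint passes its speed limit or range.

## Robot

A 6-joint arm with a two-finger parallel gripper is mounted at the origin on the work surface. World frame = base frame: x ahead of the robot, y to its left, z up, the work surface at z = 0. Lengths are in m, angles in rad, forces in N, time in s.
With the tool pointing down it reaches from about 0.275 to 0.975 m from the base axis. Payload 8.4 kg.
Tool frame: the origin (TCP) lies at the very end of the fingers, on their centre line; the grasp point (between the pads) lies 19 mm behind it; z points along the fingers, y is the line along which they close (so a half turn about z gives the same grasp; the last joint's range is limited). The gripper opens to 92 mm and grips with 3 to 60 N. Pads are 20 mm wide; open, the fingers measure 128 mm over their backs; the gripper's body (75 mm by 189 mm) begins 69 mm behind the grasp point.
Start: joints at [-1.201, 0.353, 1.633, -0, 1.155, -0.002], TCP at [0.227, -0.582, 0.182] pointing down, gripper open.
Joint ranges: [-2.63, 2.63], [-0.92, 2.1], [0.06, 2.66], [-1.3, 4.44], [0, 2.69], [-3.02, 3.02]. Speed limits (rad/s): [2.22, 2.22, 2.79, 3.14, 3.14, 3.14].

## Interface

Orientations are given as a unit quaternion [x, y, z, w].
In Python, from workcell import manip gives the robot as it stands.
- The arm moves only by the tool step_arm, never from a script. Its argument "targets" is a list of rows, each an object of numbers: "rx", "ry", "rz": the turn, a rotation vector about the tool's x, y, z as a fraction of full scale; "x", "y", "z": the shift along the tool's x, y, z as a fraction of full scale; "jaw": the gripper's target within -1 to 1 (shut at 1, half-way at 0, fully open at -1). In form: [{"rx": .., "ry": .., "rz": .., "x": .., "y": .., "z": .., "jaw": ..}, ...]. A call has exactly 8 rows; each row shifts and turns the commanded pose from where the row before left it, along the tool's axes as they then stand; what a row does not reach is not made up. Full scale, the value 1, is 0.5 m for a shift and pi rad for a turn. A row lasts 1/10 s, in which the tool goes at most 50 mm and 8.59 degrees, less where a joint would pass 70% of its speed; a pose out of reach is approached as far as the arm can. A call with a number of a shift or a turn outside -1 to 1 is refused whole. A call with a gripper value outside its range is refused whole. The fingers move at their own pace and stop on an object; "squeeze" is the grip in N (left out, the last holds). Time passes only in rows, so rows that do not move let the fingers close, or fill a call up. It gives the time, the measured TCP pose, the force, the opening and the grip force at its end, in the units of the state.
- manip.read_state(): the state, without advancing time (a new reading comes with each control period).
- manip.read_camera(name): name is "scene" or "top" or "wrist"; returns a dict with "image" (384x512x3 uint8, red, green, blue), "range_z" (384x512 float32, m along the optical axis (not along the pixel's ray), 0 where there is no reading), "vfov" (degrees; the focal length in pixels is half the picture's height over the tangent of half this angle, whatever the lens; pixels are square), "cx", "cy" (the principal point, pixels), "position" and "orientation" of the camera in the world. Camera axes: x right, y down, z forward; pixel columns grow to the right and rows downward; lengths in m; the calibration is good to about 2 mm. A picture is of the moment at which its call begins.
- manip.job_done(): hands the job in; it is judged then, once.
The state is a dict: "t": time; "qpos": joint angles; "qd": joint speeds; "effort": joint torques, N m; "tcp_pos": TCP position; "eef_rot": TCP orientation; "force": force on the tool from outside, world axes, zero at the start; "moment": the same for the moment, N m; "gripper_width": opening from 0.0 (shut) to 1.0 (fully open); "finger_force": force on a finger pad.
Only numpy, scipy, OpenCV 4.12 (cv2) and the standard library are available. Lean on these libraries where they do the work, as an engineer would, in place of code of your own. Each camera call takes 0.05 s, during which the arm holds its last target. There are 200 camera calls.

## Working session

There is one attempt and no reset: what is moved stays moved. The work goes in short steps, Python scripts to look and compute and a tool call to move; the robot and the scene stay as the last step left them, time stands still between calls to the robot, and variables do not carry over. Pictures are saved under pics/ and viewed, at most 10 in all, crops included, and the job is handed in when it is done.

Besides the shell and the picture viewer there is one more tool, called after ">>>" as name([rows], argument=value, ...), one row to a line, values as JSON. step_arm: Moves the arm, as the interface text tells. Its arguments: {"type":"object","properties":{"targets":{"type":"array"},"squeeze":{"type":"number"}},"required":["targets"]}

```bash
mkdir -p pics; cat > h.py <<'E'
import numpy as np, cv2
from workcell import manip
from scipy.spatial.transform import Rotation as R
def shot(name,fn):
    c=manip.read_camera(name); np.save('pics/'+fn+'.npy',c,allow_pickle=True)
    cv2.imwrite('pics/'+fn+'.png',c['image'][:,:,::-1]); return c
def load(fn): return np.load('pics/'+fn+'.npy',allow_pickle=True).item()
def ray(c,u,v):
    f=c['image'].shape[0]/2/np.tan(np.radians(c['vfov'])/2)
    return np.array([(u-c['cx'])/f,(v-c['cy'])/f,1])
def pt(c,u,v,z=None):
    "world point at pixel; by depth, or on plane z"
    d=R.from_quat(c['orientation']).apply(ray(c,u,v)); p=np.array(c['position'])
    s=c['range_z'][int(round(v)),int(round(u))] if z is None else (z-p[2])/d[2]
    return p+s*d
E
python3 - <<'E'
from h import *
a=shot('scene','s0');b=shot('top','t0')
cv2.imwrite('pics/t0b.png',cv2.resize(b['image'][:,:,::-1],(800,600)))
print(a['position'],b['position'],b['orientation'],b['vfov']); print(manip.read_state())
E
```

```text
[ 1.05950004 -0.77904512  0.75984198] [0.38085128 0.00437088 1.07065014] [ 0.70835181 -0.70209743  0.05268417 -0.05021247] 56.908405287241216
{'t': 0.1, 'qpos': array([-1.20142138e+00,  3.53546654e-01,  1.63405640e+00, -2.15477418e-05,
        1.15516735e+00, -2.41363711e-03]), 'qd': array([ 0.00012722, -0.00116684, -0.00181648,  0.00053985, -0.00273754,
       -0.00180982]), 'effort': array([ 6.72402766e-04, -5.94904876e+01, -3.34932196e+01,  6.98680803e-02,
        1.84788782e-02, -3.39371752e-05]), 'tcp_pos': array([ 0.22686657, -0.58186675,  0.18136035]), 'eef_rot': array([ 9.82770380e-01,  1.84829739e-01, -1.17130606e-04, -5.77192652e-04]), 'force': array([0.48293565, 1.04902008, 0.28876861]), 'moment': array([ 0.04837157, -0.00997988,  0.03656112]), 'finger_force': 0.0, 'gripper_width': 1.0026097803142544}
```

View pics/t0b.png

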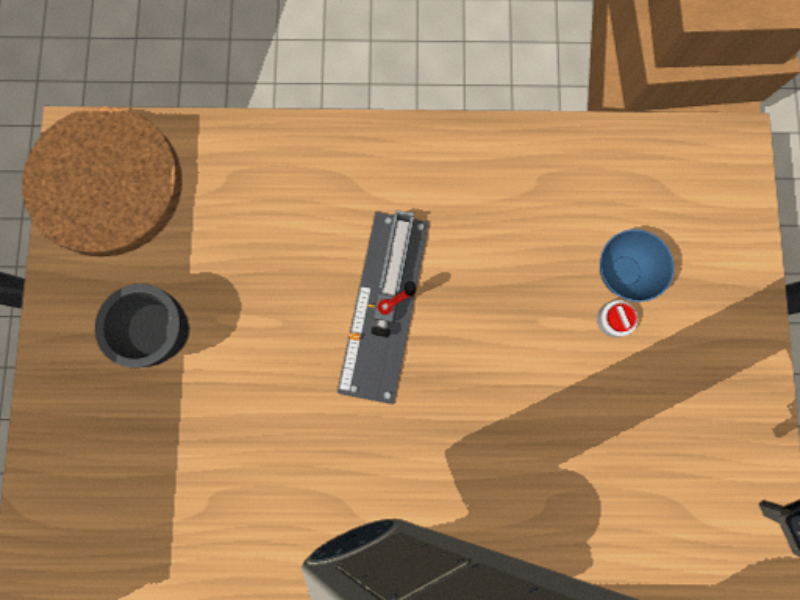

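View pics/s0.png

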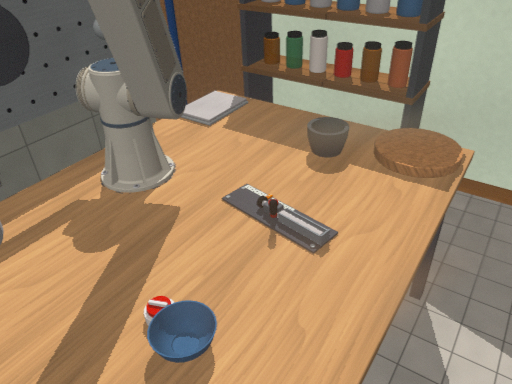

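The top view shows the brace near the middle: knob at about (410,288), pivot (385,307), pointer (372,306) and clip (355,337) in the 800-px picture. The mortar is at left, with the bowl and timer at right, all well clear. I'll enlarge the brace.

```bash
python3 - <<'E'
from h import *
c=load('t0'); im=c['image'][165:265,205:285,::-1]
cv2.imwrite('pics/t0c.png',cv2.resize(im,None,fx=6,fy=6,interpolation=cv2.INTER_CUBIC))
E
```

```text
(no output)
```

View pics/t0c.png

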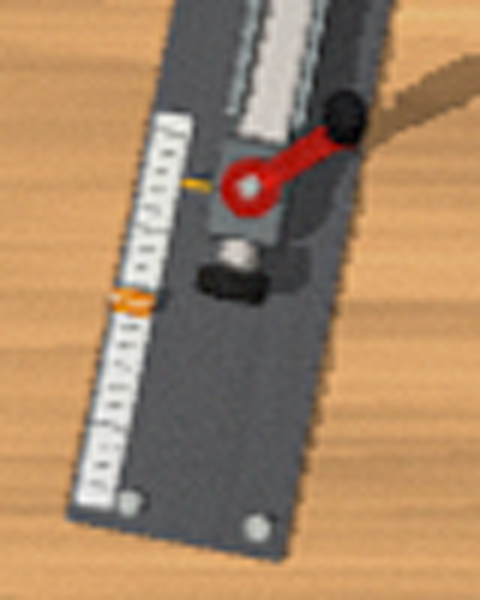

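The crop shows the knob top at (345,115), pivot (249,187), pointer tip (184,184), clip line (132,302), and plate end corners at (68,518) and (288,560).

```bash
python3 - <<'E'
from h import *
c=load('t0'); f=lambda x,y,z:pt(c,(x+.5)/6-.5+205,(y+.5)/6-.5+165,z)
g=lambda x,y,z:pt(c,x*.64,y*.64,z)
P={'BL':f(68,518,.008),'BR':f(288,560,.008),'TL':g(376,211,.008),'TR':g(430,222,.008),'knob':f(345,115,.093),'piv':f(249,187,.05),'ptr':f(184,184,.02),'mark':f(132,302,.016)}
for k,v in P.items(): print(k,v.round(4))
ex=P['BL']-P['TL']+P['BR']-P['TR']; ex/=np.linalg.norm(ex); ey=np.array([-ex[1],ex[0],0])
print('yaw',np.arctan2(ex[1],ex[0]))
for k,v in P.items(): print(k,((v-P['piv'])@ex).round(4),((v-P['piv'])@ey).round(4))
s=manip.read_state(); print(R.from_quat(s['eef_rot']).as_matrix().round(3))
w=manip.read_camera('wrist'); print(R.from_quat(w['orientation']).as_matrix().round(2),w['position'],w['vfov'])
E
```

```text
BL [0.3702 0.125  0.008 ]
BR [0.3507 0.0162 0.008 ]
TL [0.7268 0.0574 0.008 ]
TR [ 0.7052 -0.0501  0.008 ]
knob [ 0.5582 -0.0092  0.093 ]
piv [0.5301 0.0365 0.05  ]
ptr [0.5357 0.07   0.02  ]
mark [0.4767 0.095  0.016 ]
yaw 2.9554495533684246
BL 0.1734 -0.0573
BR 0.1725 0.0532
TL -0.1895 -0.0569
TR -0.1882 0.0528
knob -0.0361 0.0397
piv 0.0 0.0
ptr 0.0007 -0.0339
mark 0.0633 -0.0476
[[ 0.932  0.363 -0.   ]
 [ 0.363 -0.932  0.001]
 [-0.    -0.001 -1.   ]]
[[ 0.36 -0.9  -0.25]
 [-0.93 -0.35 -0.1 ]
 [-0.    0.27 -0.96]] [ 0.29793725 -0.55365606  0.38403552] 69.47816231910757
```

>>> step_arm([
  {"x":0.065,"y":-0.052,"jaw":-1},
  {"x":0.065,"y":-0.052,"jaw":-1},
  {"x":0.065,"y":-0.052,"jaw":-1},
  {"x":0.065,"y":-0.052,"jaw":-1},
  {"x":0.065,"y":-0.052,"jaw":-1},
  {"x":0.065,"y":-0.052,"jaw":-1},
  {"x":0.065,"y":-0.052,"jaw":-1},
  {"x":0.065,"y":-0.052,"jaw":-1},
], squeeze=30)

```text
invalid input
```

>>> step_arm([
  {"x":0.065,"y":-0.052,"jaw":-1},
  {"x":0.065,"y":-0.052,"jaw":-1},
  {"x":0.065,"y":-0.052,"jaw":-1},
  {"x":0.065,"y":-0.052,"jaw":-1},
  {"x":0.065,"y":-0.052,"jaw":-1},
  {"x":0.065,"y":-0.052,"jaw":-1},
  {"x":0.065,"y":-0.052,"jaw":-1},
  {"x":0.055,"y":-0.044,"jaw":-1},
])

```text
invalid input
```

>>> step_arm([
  {"rz":-0.0402,"jaw":-1},
  {"rz":-0.0402,"jaw":-1},
  {"rz":-0.0402,"jaw":-1},
  {"rz":-0.0402,"jaw":-1},
  {"rz":-0.0402,"jaw":-1},
  {"rz":-0.0402,"jaw":-1},
  {"rz":-0.0402,"jaw":-1},
  {"rz":-0.0402,"jaw":-1},
])

```text
invalid input
```

```bash
python3 - <<'E'
from h import *
s=manip.read_state(); print(s['t'],s['tcp_pos'],s['qpos'].round(2)); print(R.from_quat(s['eef_rot']).as_matrix().round(3))
w=shot('wrist','w0')
cv2.imwrite('pics/w0b.png',cv2.resize(w['image'][:,:,::-1],(800,600),interpolation=cv2.INTER_CUBIC))
print(R.from_quat(w['orientation']).as_matrix().round(2),w['position'])
E
```

```text
0.15 [ 0.22693024 -0.58191495  0.18143055] [-1.2   0.35  1.63  0.    1.16 -0.  ]
[[ 0.932  0.363 -0.   ]
 [ 0.363 -0.932  0.001]
 [ 0.    -0.001 -1.   ]]
[[ 0.36 -0.9  -0.25]
 [-0.93 -0.35 -0.1 ]
 [-0.    0.27 -0.96]] [ 0.29795146 -0.55369236  0.38412759]
```

View pics/w0b.png

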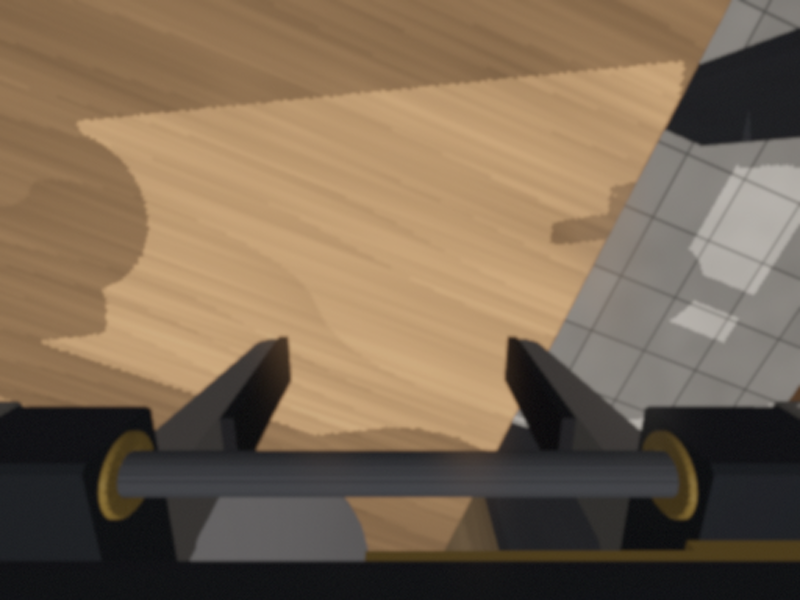

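The wrist view shows bare table with the fingers at the bottom, because the moves were refused. Rows evidently need every key, so I'll give them all.

>>> step_arm([
  {"rx":0,"ry":0,"rz":0,"x":0.065,"y":-0.052,"z":0,"jaw":-1},
  {"rx":0,"ry":0,"rz":0,"x":0.065,"y":-0.052,"z":0,"jaw":-1},
  {"rx":0,"ry":0,"rz":0,"x":0.065,"y":-0.052,"z":0,"jaw":-1},
  {"rx":0,"ry":0,"rz":0,"x":0.065,"y":-0.052,"z":0,"jaw":-1},
  {"rx":0,"ry":0,"rz":0,"x":0.065,"y":-0.052,"z":0,"jaw":-1},
  {"rx":0,"ry":0,"rz":0,"x":0.065,"y":-0.052,"z":0,"jaw":-1},
  {"rx":0,"ry":0,"rz":0,"x":0.065,"y":-0.052,"z":0,"jaw":-1},
  {"rx":0,"ry":0,"rz":0,"x":0.065,"y":-0.052,"z":0,"jaw":-1},
], squeeze=30)

```text
t: 1.0
tcp_pos: [0.3942, -0.2925, 0.182]
eef_rot: [0.983, 0.185, 0.0, 0.0]
force: [-0.7, -0.3, -0.3]
gripper_width: 1.0
finger_force: 0.0
```

>>> step_arm([
  {"rx":0,"ry":0,"rz":0,"x":0.065,"y":-0.052,"z":0,"jaw":-1},
  {"rx":0,"ry":0,"rz":0,"x":0.065,"y":-0.052,"z":0,"jaw":-1},
  {"rx":0,"ry":0,"rz":0,"x":0.065,"y":-0.052,"z":0,"jaw":-1},
  {"rx":0,"ry":0,"rz":0,"x":0.065,"y":-0.052,"z":0,"jaw":-1},
  {"rx":0,"ry":0,"rz":0,"x":0.065,"y":-0.052,"z":0,"jaw":-1},
  {"rx":0,"ry":0,"rz":0,"x":0.065,"y":-0.052,"z":0,"jaw":-1},
  {"rx":0,"ry":0,"rz":0,"x":0.06,"y":-0.048,"z":0,"jaw":-1},
  {"rx":0,"ry":0,"rz":0,"x":0.055,"y":-0.044,"z":0,"jaw":-1},
])

```text
t: 1.8
tcp_pos: [0.5562, -0.0123, 0.1819]
eef_rot: [0.983, 0.185, 0.0, -0.0]
force: [0.7, -1.0, -0.1]
gripper_width: 1.002
finger_force: 0.0
```

>>> step_arm([
  {"rx":0,"ry":0,"rz":-0.0402,"x":0,"y":0,"z":0,"jaw":-1},
  {"rx":0,"ry":0,"rz":-0.0402,"x":0,"y":0,"z":0,"jaw":-1},
  {"rx":0,"ry":0,"rz":-0.0402,"x":0,"y":0,"z":0,"jaw":-1},
  {"rx":0,"ry":0,"rz":-0.0402,"x":0,"y":0,"z":0,"jaw":-1},
  {"rx":0,"ry":0,"rz":-0.0402,"x":0,"y":0,"z":0,"jaw":-1},
  {"rx":0,"ry":0,"rz":-0.0402,"x":0,"y":0,"z":0,"jaw":-1},
  {"rx":0,"ry":0,"rz":-0.0402,"x":0,"y":0,"z":0,"jaw":-1},
  {"rx":0,"ry":0,"rz":-0.0402,"x":0,"y":0,"z":0,"jaw":-1},
])

```text
t: 2.6
tcp_pos: [0.5554, -0.0141, 0.1818]
eef_rot: [0.769, 0.639, -0.0, -0.0]
force: [-0.6, -0.2, 0.2]
gripper_width: 1.0
finger_force: 0.0
```

```bash
python3 - <<'E'
from h import *
s=manip.read_state(); print(s['t'],s['tcp_pos'],s['qpos'].round(2)); print(R.from_quat(s['eef_rot']).as_matrix().round(3))
w=shot('wrist','w1')
cv2.imwrite('pics/w1b.png',cv2.resize(w['image'][:,:,::-1],(800,600),interpolation=cv2.INTER_CUBIC))
E
```

```text
2.6 [ 0.55543214 -0.014145    0.18183336] [-0.03  0.25  1.78 -0.    1.11  0.16]
[[ 0.182  0.983 -0.   ]
 [ 0.983 -0.182 -0.   ]
 [-0.    -0.    -1.   ]]
```

View pics/w1b.png

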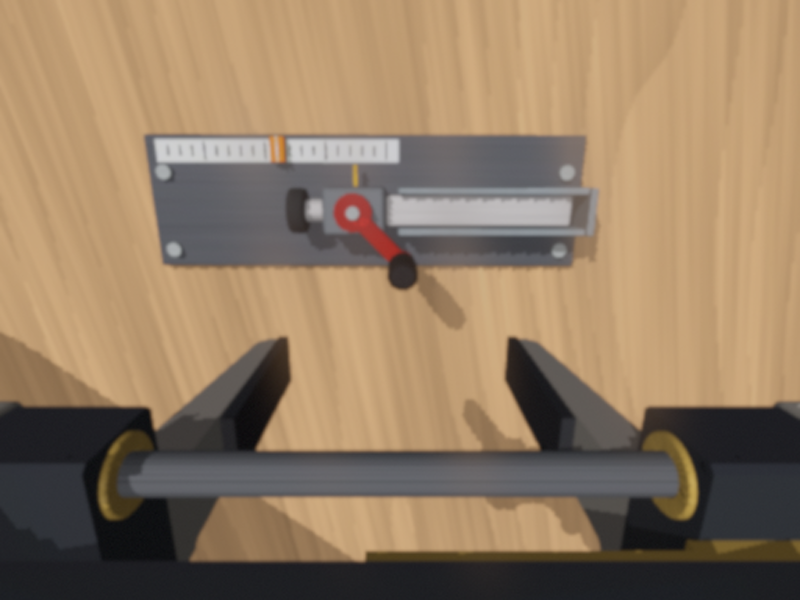

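The wrist view shows the knob top at about (402,272), pivot (352,212), pointer tip (355,166), clip line (278,149), and plate corners (148,136), (585,136), (573,266), (164,266).

```bash
python3 - <<'E'
from h import *
c=load('w1'); g=lambda x,y,z=None:pt(c,(x+.5)*.64-.5,(y+.5)*.64-.5,z)
P={'BL':g(148,136,.008),'BR':g(164,266,.008),'TL':g(585,136,.008),'TR':g(573,266,.008),'knob':g(402,272,.093),'piv':g(352,212,.05),'ptr':g(355,166,.02),'mark':g(278,149,.016)}
ex=P['BL']-P['TL']+P['BR']-P['TR']; ex/=np.linalg.norm(ex); ey=np.array([-ex[1],ex[0],0])
print('yaw',np.arctan2(ex[1],ex[0]))
for k,v in P.items(): print(k,v.round(4),((v-P['piv'])@ex).round(4),((v-P['piv'])@ey).round(4))
print(g(402,272),g(352,212))
cr=c['image'][75:190,80:300,::-1]; cv2.imwrite('pics/w1c.png',cv2.resize(cr,None,fx=3.6,fy=3.6,interpolation=cv2.INTER_CUBIC))
d=P['knob']-manip.read_state()['tcp_pos']; print('tool d',d@[.182,.983,0],d@[.983,-.182,0])
E
```

```text
yaw 2.95779631023822
BL [0.3737 0.1271 0.008 ] 0.1698 -0.0578
BR [0.3512 0.0207 0.008 ] 0.1726 0.0509
TL [0.726  0.0616 0.008 ] -0.1884 -0.0578
TR [ 0.7082 -0.0457  0.008 ] -0.1906 0.0509
knob [ 0.5605 -0.0041  0.093 ] -0.0378 0.0371
piv [0.5301 0.0392 0.05  ] 0.0 0.0
ptr [0.5367 0.0726 0.02  ] -0.0004 -0.034
mark [0.4779 0.097  0.016 ] 0.0619 -0.0473
[ 0.56046666 -0.00437569  0.09192434] [0.5305096  0.03945904 0.05322813]
tool d 0.010751791877011026 0.003192327873815666
```

View pics/w1c.png

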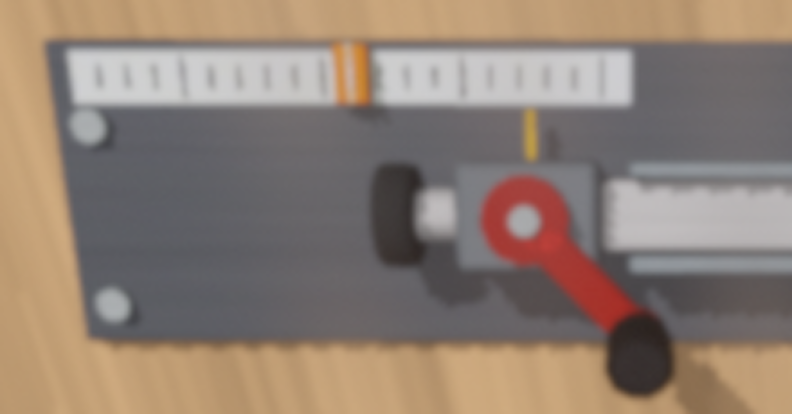

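The enlargement puts the clip line at (349,72) and the pointer tip at (531,110). That makes the travel about 62.5 mm, in agreement with the top camera. Descending on the knob.

>>> step_arm([
  {"rx":0,"ry":0,"rz":0,"x":0.006,"y":0.003,"z":0.035,"jaw":-1},
  {"rx":0,"ry":0,"rz":0,"x":0.006,"y":0.003,"z":0.035,"jaw":-1},
  {"rx":0,"ry":0,"rz":0,"x":0.006,"y":0.002,"z":0.035,"jaw":-1},
  {"rx":0,"ry":0,"rz":0,"x":0,"y":0,"z":0.035,"jaw":-1},
  {"rx":0,"ry":0,"rz":0,"x":0,"y":0,"z":0.035,"jaw":-1},
  {"rx":0,"ry":0,"rz":0,"x":0,"y":0,"z":0.035,"jaw":-1},
  {"rx":0,"ry":0,"rz":0,"x":0,"y":0,"z":0.034,"jaw":-1},
  {"rx":0,"ry":0,"rz":0,"x":0,"y":0,"z":0,"jaw":-1},
])

```text
t: 3.45
tcp_pos: [0.5594, -0.006, 0.0579]
eef_rot: [0.771, 0.637, -0.001, -0.001]
force: [-0.0, 0.3, -0.4]
gripper_width: 0.996
finger_force: 0.0
```

>>> step_arm([
  {"rx":0,"ry":0,"rz":0,"x":0,"y":0,"z":0,"jaw":1},
  {"rx":0,"ry":0,"rz":0,"x":0,"y":0,"z":0,"jaw":1},
  {"rx":0,"ry":0,"rz":0,"x":0,"y":0,"z":0,"jaw":1},
  {"rx":0,"ry":0,"rz":0,"x":0,"y":0,"z":0,"jaw":1},
  {"rx":0,"ry":0,"rz":0,"x":0,"y":0,"z":0,"jaw":1},
  {"rx":0,"ry":0,"rz":0,"x":0,"y":0,"z":0,"jaw":1},
  {"rx":0,"ry":0,"rz":0,"x":0,"y":0,"z":0,"jaw":1},
  {"rx":0,"ry":0,"rz":0,"x":0,"y":0,"z":0,"jaw":1},
], squeeze=30)

```text
t: 4.25
tcp_pos: [0.5612, -0.006, 0.06]
eef_rot: [0.771, 0.637, 0.0, 0.0]
force: [1.3, -0.4, -0.3]
gripper_width: 0.325
finger_force: 0.0
```

```bash
python3 - <<'E'
from h import *
s=manip.read_state(); print(s['t'],s['tcp_pos'],s['force'],s['finger_force'],s['gripper_width'])
w=shot('wrist','w2')
cv2.imwrite('pics/w2b.png',cv2.resize(w['image'][:,:,::-1],(800,600),interpolation=cv2.INTER_CUBIC))
E
```

```text
4.25 [ 0.56120141 -0.00603927  0.0600078 ] [ 1.2696694  -0.35325044 -0.31510395] 0.0 0.3252564818941417
```

View pics/w2b.png

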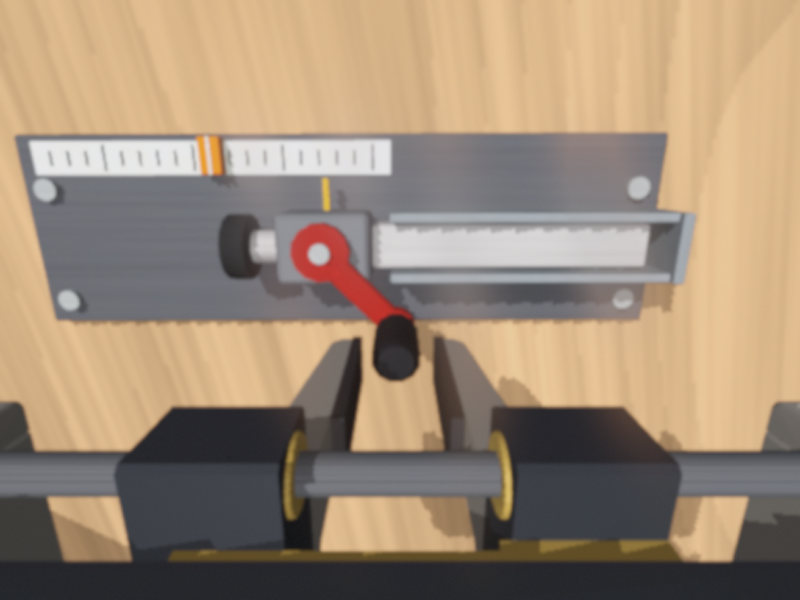

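The fingers are still closing (30 mm gap), with the knob top at about (397,360) between the tips. I'll check its centring along the pads.

```bash
python3 - <<'E'
from h import *
c=load('w2'); g=lambda x,y,z=None:pt(c,(x+.5)*.64-.5,(y+.5)*.64-.5,z)
s=manip.read_state(); Rm=R.from_quat(s['eef_rot']).as_matrix()
for n,q in {'knob':(397,358,.093),'mark':(209,155,.016),'ptr':(326,180,.02),'piv':(319,254,.05),'tipL':(357,340,.06),'tipR':(438,340,.06)}.items():
    p=g(*q); print(n,p.round(4),((p-s['tcp_pos'])@Rm).round(4),g(q[0],q[1]).round(4))
E
```

```text
knob [ 0.5611 -0.0051  0.093 ] [ 0.001  -0.0002 -0.033 ] [ 0.5612 -0.0049  0.0933]
mark [0.4768 0.0977 0.016 ] [ 0.086  -0.1023  0.044 ] [0.4769 0.0976 0.0162]
ptr [0.5368 0.0729 0.02  ] [ 0.073  -0.0387  0.04  ] [0.5372 0.0729 0.0224]
piv [0.5299 0.0384 0.05  ] [ 0.0378 -0.0391  0.01  ] [0.5306 0.0389 0.0532]
tipL [ 0.5405 -0.0062  0.06  ] [-0.004  -0.0203 -0.    ] [0.5469 0.0077 0.0971]
tipR [ 0.5804 -0.0138  0.06  ] [-0.004   0.0203 -0.    ] [0.5795 0.001  0.096 ]
```

The knob is centred to within 1 mm, and pointer to mark reads 63 mm. Finishing the grip.

>>> step_arm([
  {"rx":0,"ry":0,"rz":0,"x":0,"y":0,"z":0,"jaw":1},
  {"rx":0,"ry":0,"rz":0,"x":0,"y":0,"z":0,"jaw":1},
  {"rx":0,"ry":0,"rz":0,"x":0,"y":0,"z":0,"jaw":1},
  {"rx":0,"ry":0,"rz":0,"x":0,"y":0,"z":0,"jaw":1},
  {"rx":0,"ry":0,"rz":0,"x":0,"y":0,"z":0,"jaw":1},
  {"rx":0,"ry":0,"rz":0,"x":0,"y":0,"z":0,"jaw":1},
  {"rx":0,"ry":0,"rz":0,"x":0,"y":0,"z":0,"jaw":1},
  {"rx":0,"ry":0,"rz":0,"x":0,"y":0,"z":0,"jaw":1},
], squeeze=30)

```text
t: 5.1
tcp_pos: [0.561, -0.0059, 0.0604]
eef_rot: [0.771, 0.637, -0.0, -0.0]
force: [-2.6, 1.7, 5.2]
gripper_width: 0.002
finger_force: 3.0
```

>>> step_arm([
  {"rx":0,"ry":0,"rz":0,"x":0,"y":-0.014,"z":0,"jaw":1},
  {"rx":0,"ry":0,"rz":0,"x":0,"y":-0.016,"z":0,"jaw":1},
  {"rx":0,"ry":0,"rz":0,"x":0,"y":-0.018,"z":0,"jaw":1},
  {"rx":0,"ry":0,"rz":0,"x":0,"y":-0.018,"z":0,"jaw":1},
  {"rx":0,"ry":0,"rz":0,"x":0,"y":-0.018,"z":0,"jaw":1},
  {"rx":0,"ry":0,"rz":0,"x":0,"y":-0.018,"z":0,"jaw":1},
  {"rx":0,"ry":0,"rz":0,"x":0,"y":-0.014,"z":0,"jaw":1},
  {"rx":0,"ry":0,"rz":0,"x":0,"y":-0.01,"z":0,"jaw":1},
])

```text
t: 5.9
tcp_pos: [0.4985, 0.0059, 0.06]
eef_rot: [0.771, 0.637, -0.0, -0.0]
force: [0.3, 0.2, 0.4]
gripper_width: 0.007
finger_force: 0.0
```

```bash
python3 - <<'E'
from h import *
s=manip.read_state(); print(s['t'],s['tcp_pos'],s['force'],s['finger_force'],s['gripper_width'])
w=shot('wrist','w3')
cv2.imwrite('pics/w3b.png',cv2.resize(w['image'][:,:,::-1],(800,600),interpolation=cv2.INTER_CUBIC))
E
```

```text
5.9 [0.49848198 0.00592404 0.05996613] [0.27863777 0.21378294 0.37100179] 0.0 0.0066812349304525365
```

View pics/w3b.png

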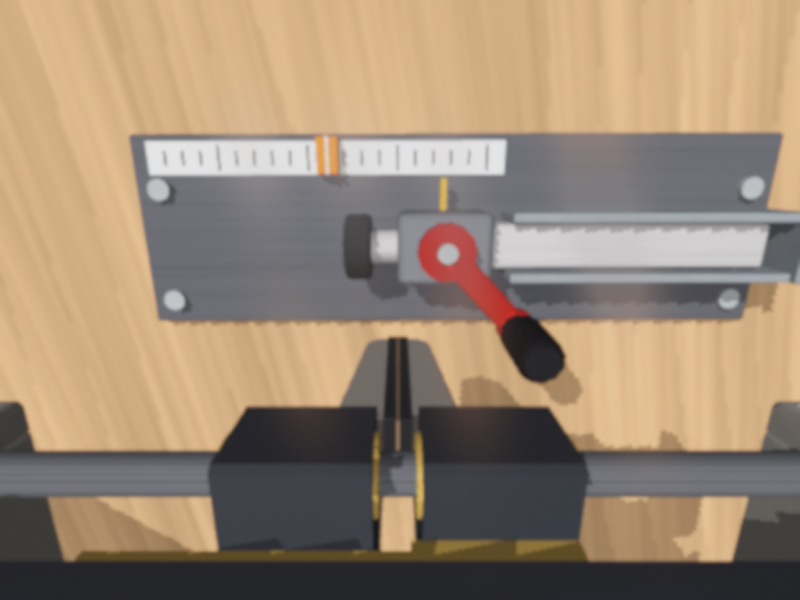

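The grip missed: the fingers shut fully at (398,345), with the knob still upright at (540,355) and the leg fully in. I'll compare the fingers and knob in the depth image.

```bash
python3 - <<'E'
from h import *
for fn,cols,tc in (('w3',(392,404),None),('w2',(345,352),[.5612,-.006,.060])):
    c=load(fn); Rm=R.from_quat([.771,.637,0,0]).as_matrix()
    t=manip.read_state()['tcp_pos'] if tc is None else np.array(tc)
    for u in cols:
        for v in (333,338,342,346,350,360,375,390): print(fn,u,v,((pt(c,u*.64,v*.64)-t)@Rm).round(4))
c=load('w3')
for q in ((540,358),(540,345),(530,325),(548,370),(515,322)):
    print(q,((pt(c,q[0]*.64,q[1]*.64)-t0)@Rm if 0 else pt(c,q[0]*.64,q[1]*.64)).round(4))
s=manip.read_state();print(s['tcp_pos'],R.from_quat(s['eef_rot']).as_matrix().round(3),w if 0 else c['position'],R.from_quat(c['orientation']).as_matrix().round(3))
E
```

```text
w3 392 333 [-0.023  -0.0027  0.0592]
w3 392 338 [ 0.0102 -0.0016 -0.0336]
w3 392 342 [ 0.0107 -0.0016 -0.0393]
w3 392 346 [ 0.0104 -0.0015 -0.0427]
w3 392 350 [ 0.0104 -0.0015 -0.0469]
w3 392 360 [ 0.0108 -0.0014 -0.0569]
w3 392 375 [ 0.0103 -0.0012 -0.068 ]
w3 392 390 [ 0.0107 -0.0011 -0.0794]
w3 404 333 [-0.023   0.005   0.0592]
w3 404 338 [ 0.0108  0.0034 -0.0353]
w3 404 342 [ 0.0104  0.0033 -0.0385]
w3 404 346 [ 0.0106  0.0032 -0.0433]
w3 404 350 [ 0.0104  0.0032 -0.0467]
w3 404 360 [ 0.0103  0.0031 -0.0558]
w3 404 375 [ 0.0112  0.0028 -0.07  ]
w3 404 390 [ 0.011   0.0027 -0.08  ]
w2 345 333 [-0.0234 -0.0337  0.0601]
w2 345 338 [-0.0272 -0.0339  0.0608]
w2 345 342 [ 0.0095 -0.0215 -0.0365]
w2 345 346 [ 0.0098 -0.021  -0.0414]
w2 345 350 [ 0.0098 -0.0205 -0.0456]
w2 345 360 [ 0.01   -0.0193 -0.0554]
w2 345 375 [ 0.0106 -0.0178 -0.0688]
w2 345 390 [ 0.0109 -0.0165 -0.0799]
w2 352 333 [-0.0235 -0.0292  0.0602]
w2 352 338 [-0.027  -0.0293  0.0604]
w2 352 342 [ 0.0108 -0.0183 -0.0398]
w2 352 346 [ 0.0102 -0.0181 -0.0424]
w2 352 350 [ 0.011  -0.0174 -0.0483]
w2 352 360 [ 0.0101 -0.0167 -0.0556]
w2 352 375 [ 0.0105 -0.0154 -0.0686]
w2 352 390 [ 0.0087 -0.0147 -0.0759]
(540, 358) [ 0.5583 -0.0048  0.0927]
(540, 345) [0.5589 0.0011 0.0926]
(530, 325) [0.5608 0.0024 0.0724]
(548, 370) [ 0.5611 -0.0109  0.0928]
(515, 322) [0.5562 0.0015 0.0631]
[0.49787642 0.00598722 0.05987931] [[ 0.187  0.982 -0.001]
 [ 0.982 -0.187  0.   ]
 [-0.    -0.001 -1.   ]] [0.51282031 0.08149506 0.26263589] [[ 0.982 -0.181 -0.051]
 [-0.188 -0.946 -0.266]
 [ 0.     0.271 -0.963]]
```

Depth shows the real fingertips sit about 34 mm above the reported TCP (tips at z≈0.095). They closed just over the knob top, so nothing was moved. I'll go back above the knob and descend by the measured tips.

>>> step_arm([
  {"rx":0,"ry":0,"rz":0,"x":0,"y":0,"z":-0.03,"jaw":-1},
  {"rx":0,"ry":0,"rz":0,"x":0,"y":0,"z":-0.03,"jaw":-1},
  {"rx":0,"ry":0,"rz":0,"x":0,"y":0.02,"z":0,"jaw":-1},
  {"rx":0,"ry":0,"rz":0,"x":0,"y":0.021,"z":0,"jaw":-1},
  {"rx":0,"ry":0,"rz":0,"x":0,"y":0.021,"z":0,"jaw":-1},
  {"rx":0,"ry":0,"rz":0,"x":0,"y":0.021,"z":0,"jaw":-1},
  {"rx":0,"ry":0,"rz":0,"x":0,"y":0.02,"z":0,"jaw":-1},
  {"rx":0,"ry":0,"rz":0,"x":0,"y":0.02,"z":0,"jaw":-1},
])

```text
t: 6.75
tcp_pos: [0.5605, -0.006, 0.0895]
eef_rot: [0.771, 0.637, -0.0, -0.0]
force: [-0.9, 1.1, -0.4]
gripper_width: 0.678
finger_force: 0.0
```

>>> step_arm([
  {"rx":0,"ry":0,"rz":0,"x":0,"y":0,"z":0,"jaw":-1},
  {"rx":0,"ry":0,"rz":0,"x":0,"y":0,"z":0,"jaw":-1},
  {"rx":0,"ry":0,"rz":0,"x":0,"y":0,"z":0,"jaw":-1},
  {"rx":0,"ry":0,"rz":0,"x":0,"y":0,"z":0,"jaw":-1},
  {"rx":0,"ry":0,"rz":0,"x":0,"y":0,"z":0,"jaw":-1},
  {"rx":0,"ry":0,"rz":0,"x":0,"y":0,"z":0,"jaw":-1},
  {"rx":0,"ry":0,"rz":0,"x":0,"y":0,"z":0,"jaw":-1},
  {"rx":0,"ry":0,"rz":0,"x":0,"y":0,"z":0,"jaw":-1},
])

```text
t: 7.55
tcp_pos: [0.5597, -0.0057, 0.09]
eef_rot: [0.771, 0.637, 0.0, 0.0]
force: [-1.5, -0.3, -0.4]
gripper_width: 0.999
finger_force: 0.0
```

```bash
cat >> h.py <<'E'
def cloud(c):
    v,u=np.mgrid[0:384,0:512]; f=192/np.tan(np.radians(c['vfov'])/2)
    P=np.dstack([(u-c['cx'])/f,(v-c['cy'])/f,np.ones(u.shape)])*c['range_z'][...,None]
    return R.from_quat(c['orientation']).apply(P.reshape(-1,3)).reshape(384,512,3)+c['position']
E
python3 - <<'E'
from h import *
s=manip.read_state(); print(s['t'],s['tcp_pos'],s['force'],s['gripper_width']); Rm=R.from_quat(s['eef_rot']).as_matrix()
w=shot('wrist','w4'); W=cloud(w); T=(W-s['tcp_pos'])@Rm
m=(W[...,2]>.089)&(W[...,2]<.097)&(abs(T[...,0])<.04)&(abs(T[...,1])<.03)
q=W[m]; print('knob top',len(q),(q.min(0)+q.max(0))/2,q.max(0)-q.min(0),'tool',((T[m].min(0)+T[m].max(0))/2).round(4))
for u in (175,170,165):
    for v in range(210,235,4): print(u,v,T[v,u].round(4))
E
```

```text
7.55 [ 0.55972515 -0.0057287   0.09003401] [-1.51341256 -0.33805314 -0.36458505] 0.9986762848803179
knob top 534 [ 0.55959379 -0.00778406  0.09199151] [0.02152306 0.02051366 0.00585109] tool [-0.0023  0.0002 -0.002 ]
175 210 [-0.0306 -0.0886  0.0889]
175 214 [-0.0358 -0.0893  0.0901]
175 218 [ 0.0091 -0.0517 -0.034 ]
175 222 [ 0.0106 -0.0488 -0.0441]
175 226 [ 0.0107 -0.0471 -0.0505]
175 230 [ 0.0104 -0.0457 -0.0555]
175 234 [ 0.0082 -0.0457 -0.0562]
170 210 [-0.0307 -0.0943  0.0893]
170 214 [-0.0354 -0.0946  0.0891]
170 218 [ 0.0092 -0.0549 -0.0342]
170 222 [ 0.0099 -0.0525 -0.0424]
170 226 [ 0.0101 -0.0505 -0.049 ]
170 230 [ 0.0108 -0.0483 -0.0564]
170 234 [ 0.0104 -0.0471 -0.0608]
165 210 [-0.0307 -0.0999  0.0892]
165 214 [-0.0356 -0.1004  0.0895]
165 218 [-0.0406 -0.101   0.0899]
165 222 [ 0.0095 -0.0559 -0.0416]
165 226 [ 0.0097 -0.0538 -0.0482]
165 230 [ 0.0104 -0.0515 -0.0556]
165 234 [ 0.0104 -0.0498 -0.061 ]
```

>>> step_arm([
  {"rx":0,"ry":0,"rz":0,"x":-0.002,"y":0,"z":0.018,"jaw":-1},
  {"rx":0,"ry":0,"rz":0,"x":-0.002,"y":0,"z":0.018,"jaw":-1},
  {"rx":0,"ry":0,"rz":0,"x":0,"y":0,"z":0.018,"jaw":-1},
  {"rx":0,"ry":0,"rz":0,"x":0,"y":0,"z":0.018,"jaw":-1},
  {"rx":0,"ry":0,"rz":0,"x":0,"y":0,"z":0.018,"jaw":-1},
  {"rx":0,"ry":0,"rz":0,"x":0,"y":0,"z":0.018,"jaw":-1},
  {"rx":0,"ry":0,"rz":0,"x":0,"y":0,"z":0.018,"jaw":-1},
  {"rx":0,"ry":0,"rz":0,"x":0,"y":0,"z":0,"jaw":-1},
])

```text
t: 8.4
tcp_pos: [0.5584, -0.0077, 0.0256]
eef_rot: [0.771, 0.637, -0.001, -0.001]
force: [0.0, -0.4, -0.1]
gripper_width: 0.999
finger_force: 0.0
```

>>> step_arm([
  {"rx":0,"ry":0,"rz":0,"x":0,"y":0,"z":0,"jaw":1},
  {"rx":0,"ry":0,"rz":0,"x":0,"y":0,"z":0,"jaw":1},
  {"rx":0,"ry":0,"rz":0,"x":0,"y":0,"z":0,"jaw":1},
  {"rx":0,"ry":0,"rz":0,"x":0,"y":0,"z":0,"jaw":1},
  {"rx":0,"ry":0,"rz":0,"x":0,"y":0,"z":0,"jaw":1},
  {"rx":0,"ry":0,"rz":0,"x":0,"y":0,"z":0,"jaw":1},
  {"rx":0,"ry":0,"rz":0,"x":0,"y":0,"z":0,"jaw":1},
  {"rx":0,"ry":0,"rz":0,"x":0,"y":0,"z":0,"jaw":1},
], squeeze=30)

```text
t: 9.2
tcp_pos: [0.5594, -0.0077, 0.027]
eef_rot: [0.771, 0.637, 0.0, 0.0]
force: [0.8, 0.2, 1.3]
gripper_width: 0.326
finger_force: 0.0
```

>>> step_arm([
  {"rx":0,"ry":0,"rz":0,"x":0,"y":0,"z":0,"jaw":1},
  {"rx":0,"ry":0,"rz":0,"x":0,"y":0,"z":0,"jaw":1},
  {"rx":0,"ry":0,"rz":0,"x":0,"y":0,"z":0,"jaw":1},
  {"rx":0,"ry":0,"rz":0,"x":0,"y":0,"z":0,"jaw":1},
  {"rx":0,"ry":0,"rz":0,"x":0,"y":0,"z":0,"jaw":1},
  {"rx":0,"ry":0,"rz":0,"x":0,"y":0,"z":0,"jaw":1},
  {"rx":0,"ry":0,"rz":0,"x":0,"y":0,"z":0,"jaw":1},
  {"rx":0,"ry":0,"rz":0,"x":0,"y":0,"z":0,"jaw":1},
])

```text
t: 10.0
tcp_pos: [0.5594, -0.0077, 0.027]
eef_rot: [0.771, 0.637, 0.0, 0.0]
force: [0.9, -0.5, -0.2]
gripper_width: 0.232
finger_force: 30.0
```

Gripped: 21 mm opening and 30 N. Drawing the leg out.

>>> step_arm([
  {"rx":0,"ry":0,"rz":0,"x":0,"y":-0.01,"z":0,"jaw":1},
  {"rx":0,"ry":0,"rz":0,"x":0,"y":-0.016,"z":0,"jaw":1},
  {"rx":0,"ry":0,"rz":0,"x":0,"y":-0.018,"z":0,"jaw":1},
  {"rx":0,"ry":0,"rz":0,"x":0,"y":-0.018,"z":0,"jaw":1},
  {"rx":0,"ry":0,"rz":0,"x":0,"y":-0.018,"z":0,"jaw":1},
  {"rx":0,"ry":0,"rz":0,"x":0,"y":-0.018,"z":0,"jaw":1},
  {"rx":0,"ry":0,"rz":0,"x":0,"y":-0.016,"z":0,"jaw":1},
  {"rx":0,"ry":0,"rz":0,"x":0,"y":-0.01,"z":0,"jaw":1},
])

```text
t: 10.8
tcp_pos: [0.4998, 0.003, 0.0274]
eef_rot: [0.77, 0.638, 0.001, 0.002]
force: [6.4, -6.7, -4.2]
gripper_width: 0.23
finger_force: 30.0
```

```bash
python3 - <<'E'
from h import *
s=manip.read_state(); print(s['t'],s['tcp_pos'],s['force'],s['finger_force'],s['gripper_width'])
w=shot('wrist','w5')
cv2.imwrite('pics/w5b.png',cv2.resize(w['image'][:,:,::-1],(800,600),interpolation=cv2.INTER_CUBIC))
E
```

```text
10.8 [0.49984229 0.00301054 0.02736422] [ 6.36281788 -6.69741903 -4.20159479] 29.99888028855537 0.23020396622971914
```

View pics/w5b.png

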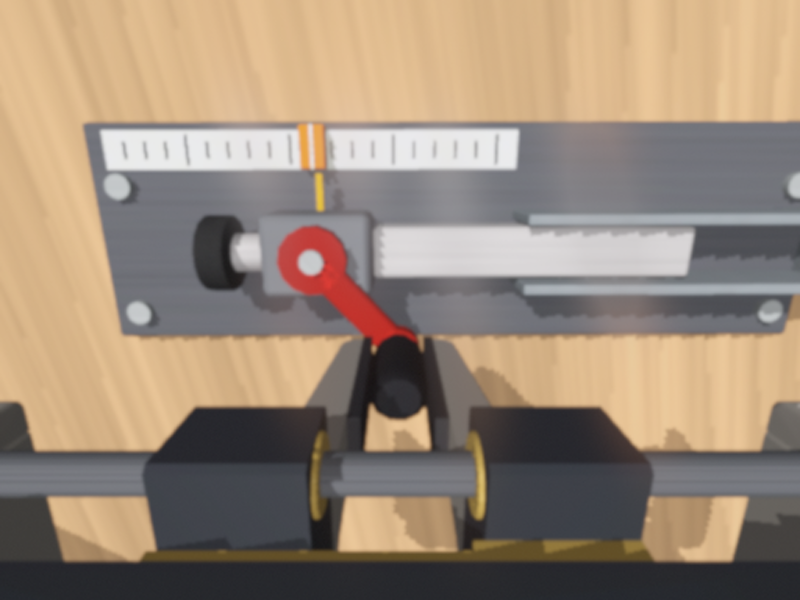

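The leg is nearly at the mark: pointer tip (319,174), clip line middle (312,147), pivot (311,262), lever still open. Measuring.

```bash
cat >> h.py <<'E'
a=2.957; EX=np.array([np.cos(a),np.sin(a),0]); EY=np.array([-EX[1],EX[0],0])
def meas(fn,ptr,mark,piv,corners=()):
    c=load(fn); g=lambda q,z:pt(c,(q[0]+.5)*.64-.5,(q[1]+.5)*.64-.5,z)
    p,m,o=g(ptr,.02),g(mark,.016),g(piv,.05)
    print('ptr->mark along',((m-p)@EX).round(4),'pivot->mark',((m-o)@EX).round(4),'piv',o.round(4))
    s=manip.read_state(); k=s['tcp_pos']*[1,1,0]-o*[1,1,0]; print('knob rel',(k@EX).round(4),(k@EY).round(4),'ang',np.arctan2(k@EY,-(k@EX)))
    if len(corners)==2:
        d=g(corners[0],.008)-g(corners[1],.008); print('yaw',np.arctan2(d[1],d[0]))
    return p,m,o
E
python3 - <<'E'
from h import *
meas('w5',(319,174),(312,147),(311,262),((86,124),(795,124)))
meas('w2',(326,180),(209,155),(319,254),((17,135),(667,134)))
E
```

```text
ptr->mark along 0.0033 pivot->mark 0.0031 piv [0.4713 0.0496 0.05  ]
knob rel -0.0358 0.0406 ang 0.8491896254861322
yaw 2.9537765467881747
ptr->mark along 0.0635 pivot->mark 0.0631 piv [0.5299 0.0384 0.05  ]
knob rel 0.0239 0.0404 ang 2.1042254225482164
yaw 2.9540574990582575
```

>>> step_arm([
  {"rx":0,"ry":0,"rz":0,"x":0,"y":-0.003,"z":0,"jaw":1},
  {"rx":0,"ry":0,"rz":0,"x":0,"y":-0.002,"z":0,"jaw":1},
  {"rx":0,"ry":0,"rz":0,"x":0,"y":0,"z":0,"jaw":1},
  {"rx":0,"ry":0,"rz":0,"x":0,"y":0,"z":0,"jaw":1},
  {"rx":0,"ry":0,"rz":0,"x":0,"y":0,"z":0,"jaw":1},
  {"rx":0,"ry":0,"rz":0,"x":0,"y":0,"z":0,"jaw":1},
  {"rx":0,"ry":0,"rz":0,"x":0,"y":0,"z":0,"jaw":1},
  {"rx":0,"ry":0,"rz":0,"x":0,"y":0,"z":0,"jaw":1},
])

```text
t: 11.65
tcp_pos: [0.4976, 0.0034, 0.0273]
eef_rot: [0.77, 0.638, 0.001, 0.002]
force: [5.5, -7.4, -2.9]
gripper_width: 0.229
finger_force: 30.0
```

```bash
python3 - <<'E'
from h import *
s=manip.read_state(); print(s['t'],s['tcp_pos'],s['force'],s['finger_force'],s['gripper_width'])
w=shot('wrist','w6'); print(w['position']-load('w5')['position'])
cv2.imwrite('pics/w6b.png',cv2.resize(w['image'][50:250,90:330,::-1],(720,600),interpolation=cv2.INTER_CUBIC))
E
```

```text
11.65 [0.49763514 0.00338507 0.02733112] [ 5.47126088 -7.4321653  -2.874548  ] 29.99921637292232 0.2290884627171237
[-2.11809187e-03  3.89737553e-04 -5.64991264e-05]
```

View pics/w6b.png

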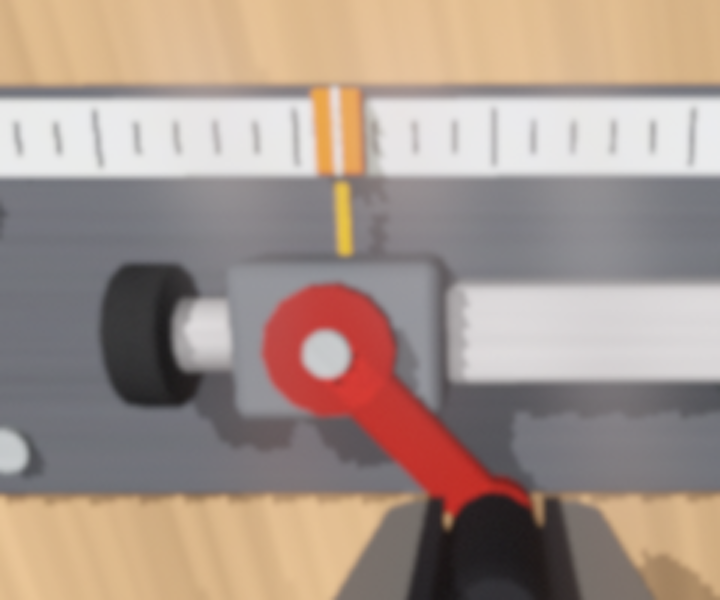

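The pointer tip (343,183) is nearly on the extension of the clip line (337,132), within about 1 mm. Lever still open.

```bash
python3 - <<'E'
from h import *
k=lambda x,y:(((x+.5)/3-.5+90+.5)/.64-.5,((y+.5)/3-.5+50+.5)/.64-.5)
meas('w6',k(343,183),k(337,132),k(327,355))
for n in range(6):
    th=.83*(1-(n+0)/5); print(round(th,3), 'tool x',round(.055*(np.sin(.83)-np.sin(th))/.5,4),'tool y',round(.055*(np.cos(th)-np.cos(.83))/.5,4))
E
```

```text
ptr->mark along 0.0015 pivot->mark 0.0012 piv [0.469  0.0497 0.05  ]
knob rel -0.0367 0.0402 ang 0.8314789652891071
0.83 tool x 0.0 tool y 0.0
0.664 tool x 0.0134 tool y 0.0124
0.498 tool x 0.0286 tool y 0.0224
0.332 tool x 0.0453 tool y 0.0298
0.166 tool x 0.063 tool y 0.0343
0.0 tool x 0.0812 tool y 0.0358
```

The pointer is 1.2 mm short of the mark and the hold is done. Swinging half way along the arc, then checking.

>>> step_arm([
  {"rx":0,"ry":0,"rz":0,"x":0.0045,"y":0.002,"z":0,"jaw":1},
  {"rx":0,"ry":0,"rz":0,"x":0.0045,"y":0.004,"z":0,"jaw":1},
  {"rx":0,"ry":0,"rz":0,"x":0.0045,"y":0.004,"z":0,"jaw":1},
  {"rx":0,"ry":0,"rz":0,"x":0.005,"y":0.0033,"z":0,"jaw":1},
  {"rx":0,"ry":0,"rz":0,"x":0.005,"y":0.0033,"z":0,"jaw":1},
  {"rx":0,"ry":0,"rz":0,"x":0.005,"y":0.0033,"z":0,"jaw":1},
  {"rx":0,"ry":0,"rz":0,"x":0,"y":0,"z":0,"jaw":1},
  {"rx":0,"ry":0,"rz":0,"x":0,"y":0,"z":0,"jaw":1},
])

```text
t: 12.5
tcp_pos: [0.5105, 0.0158, 0.0274]
eef_rot: [0.77, 0.638, 0.001, 0.002]
force: [6.9, -4.7, -4.8]
gripper_width: 0.231
finger_force: 30.0
```

```bash
cat >> h.py <<'E'
def auto(fn):
    "leg and lever from colours: clip, pointer, lever hub; brace frame from EX"
    c=load(fn); W=cloud(c); hsv=cv2.cvtColor(c['image'],cv2.COLOR_RGB2HSV); H,S,V=cv2.split(hsv)
    out={}
    sel={'clip':(H>8)&(H<18)&(S>170)&(V>150),'ptr':(H>18)&(H<28)&(S>120)&(V>120),'red':((H<5)|(H>174))&(S>150)&(V>90)}
    for k,m in sel.items():
        n,l,st,ce=cv2.connectedComponentsWithStats(m.astype(np.uint8)[:235])
        cand=[i for i in range(1,n) if st[i,4]>8]
        i=max(cand,key=lambda i:st[i,4]); out[k]=(st[i].tolist(),ce[i].round(2).tolist())
    return out
E
python3 - <<'E'
from h import *
s=manip.read_state(); print(s['t'],s['tcp_pos'],s['force'],s['finger_force'],s['gripper_width'])
shot('wrist','w7'); print(auto('w6'));print(auto('w7'))
E
```

```text
12.5 [0.5105083  0.01577255 0.02735754] [ 6.8603467  -4.70888127 -4.82165817] 29.999010240097164 0.2314602860132451
{'clip': ([196, 81, 3, 25, 33], [197.09, 92.88]), 'ptr': ([202, 111, 5, 24, 104], [204.15, 122.16]), 'red': ([179, 146, 88, 76, 2101], [215.4, 181.87])}
{'clip': ([192, 102, 6, 25, 109], [194.2, 113.94]), 'ptr': ([187, 131, 6, 24, 104], [189.79, 142.52]), 'red': ([163, 168, 104, 57, 1971], [203.12, 196.0])}
```

I've used all the pictures, so I'll measure the clip line and pointer tip by colour from here, validating on w6 (1.2–1.5 mm by eye).

```bash
cat >> h.py <<'E'
def check(fn,s=None):
    c=load(fn); H,S,V=cv2.split(cv2.cvtColor(c['image'],cv2.COLOR_RGB2HSV))
    b,ce=auto(fn)['ptr']; pm=((H>18)&(H<28)&(S>120)&(V>120)); x0,y0=b[0],b[1]
    tip=(np.mean(np.where(pm[y0+1:y0+4,x0-2:x0+b[2]+3])[1])+x0-2,y0)
    om=(H>6)&(H<20)&(S>150)&(V>120); rows=[]
    for y in range(y0-32,y0-5):
        xs=np.where(om[y,x0-45:x0+45])[0]
        if len(xs)>=4 and 10<=xs.max()-xs.min()<=22: rows.append((y,(xs.max()+xs.min())/2+x0-45,xs.max()-xs.min()))
    r=np.array(rows); yc=(r[0,0]+r[-1,0])/2; xc=np.polyval(np.polyfit(r[:,0],r[:,1],1),yc)
    b2,_=auto(fn)['red']; p=pt(c,*tip,.02); m=pt(c,xc,yc,.016)
    print(fn,'tip',np.round(tip,1),'line',round(xc,1),yc,len(r),r[:,2].mean(),'ptr->mark mm',(1e3*(m-p)@EX).round(2))
    # lever direction from red arm cloud (top at 50 mm) by PCA, below the hub
    rm=((H<5)|(H>174))&(S>150)&(V>90); rm[235:]=0; v,u=np.where(rm)
    Q=np.array([pt(c,a,b,.05) for a,b in zip(u,v)]); Q=np.c_[Q@EX,Q@EY]
    d=Q-np.array([p@EX,(p@EY)+.036]); far=d[np.hypot(*d.T)>.02]; mm=far.mean(0); print('lever',np.arctan2(mm[1],-mm[0]).round(3),len(far))
    if s is not None:
        k=s['tcp_pos']@np.c_[EX,EY]-np.array([p@EX,p@EY+.036]); print('knob rel',k.round(4),'ang',np.arctan2(k[1],-k[0]).round(3))
E
python3 - <<'E'
from h import *
check('w5');check('w6'); check('w7',manip.read_state())
E
```

```text
w5 tip [203.9 111. ] line 199.2 92.5 26 12.576923076923077 ptr->mark mm 3.42
lever 0.796 804
w6 tip [203.7 111. ] line 201.6 93.0 25 11.2 ptr->mark mm 1.51
lever 0.793 806
w7 tip [189.1 131. ] line 189.9 113.0 25 13.12 ptr->mark mm -0.56
lever 0.429 736
knob rel [-0.0482  0.0262] ang 0.498
```

The code agrees with my readings; the pointer is within 0.6 mm of the mark. Continuing the arc.

>>> step_arm([
  {"rx":0,"ry":0,"rz":0,"x":0.0055,"y":0.0027,"z":0,"jaw":1},
  {"rx":0,"ry":0,"rz":0,"x":0.0055,"y":0.0025,"z":0,"jaw":1},
  {"rx":0,"ry":0,"rz":0,"x":0.0055,"y":0.0023,"z":0,"jaw":1},
  {"rx":0,"ry":0,"rz":0,"x":0.006,"y":0.0018,"z":0,"jaw":1},
  {"rx":0,"ry":0,"rz":0,"x":0.006,"y":0.0015,"z":0,"jaw":1},
  {"rx":0,"ry":0,"rz":0,"x":0.006,"y":0.0012,"z":0,"jaw":1},
  {"rx":0,"ry":0,"rz":0,"x":0,"y":0,"z":0,"jaw":1},
  {"rx":0,"ry":0,"rz":0,"x":0,"y":0,"z":0,"jaw":1},
])

```text
t: 13.35
tcp_pos: [0.5196, 0.0321, 0.0273]
eef_rot: [0.77, 0.637, 0.001, 0.001]
force: [5.1, -2.3, -5.9]
gripper_width: 0.228
finger_force: 30.0
```

```bash
python3 - <<'E'
from h import *
s=manip.read_state(); print(s['t'],s['tcp_pos'],s['force'],s['finger_force'],s['gripper_width'])
shot('wrist','w8'); check('w8',s)
E
```

```text
13.35 [0.51960273 0.03213005 0.02732171] [ 5.06643093 -2.26636729 -5.8565723 ] 29.99873272104196 0.22809285434788842Traceback (most recent call last):
  File "<stdin>", line 3, in <module>
  File "h.py", line 41, in check
    b,ce=auto(fn)['ptr']; pm=((H>18)&(H<28)&(S>120)&(V>120)); x0,y0=b[0],b[1]
         ~~~~^^^^
  File "h.py", line 37, in auto
    i=max(cand,key=lambda i:st[i,4]); out[k]=(st[i].tolist(),ce[i].round(2).tolist())
ValueError: max() iterable argument is empty
```

```bash
sed -i 's/        i=max(cand/        if not cand: continue\n        i=max(cand/' h.py; python3 - <<'E'
from h import *
print(auto('w8')); check('w8',manip.read_state())
E
```

```text
{'ptr': ([181, 155, 6, 23, 93], [183.25, 165.82]), 'red': ([156, 193, 110, 39, 1666], [193.64, 212.92])}
w8 tip [182.5 155. ] line 184.1 138.0 23 12.130434782608695 ptr->mark mm -1.17
lever 0.041 500
knob rel [-0.0544  0.0083] ang 0.151
```

>>> step_arm([
  {"rx":0,"ry":0,"rz":0,"x":0.005,"y":0.001,"z":0,"jaw":1},
  {"rx":0,"ry":0,"rz":0,"x":0.005,"y":0.001,"z":0,"jaw":1},
  {"rx":0,"ry":0,"rz":0,"x":0.005,"y":0.001,"z":0,"jaw":1},
  {"rx":0,"ry":0,"rz":0,"x":0.003,"y":0,"z":0,"jaw":1},
  {"rx":0,"ry":0,"rz":0,"x":0,"y":0,"z":0,"jaw":1},
  {"rx":0,"ry":0,"rz":0,"x":0,"y":0,"z":0,"jaw":1},
  {"rx":0,"ry":0,"rz":0,"x":0,"y":0,"z":0,"jaw":1},
  {"rx":0,"ry":0,"rz":0,"x":0,"y":0,"z":0,"jaw":1},
])

```text
t: 14.2
tcp_pos: [0.5222, 0.0405, 0.0273]
eef_rot: [0.77, 0.637, 0.001, 0.001]
force: [4.6, -4.3, -3.5]
gripper_width: 0.231
finger_force: 30.0
```

```bash
python3 - <<'E'
from h import *
s=manip.read_state(); print(s['t'],s['tcp_pos'],s['force'],s['finger_force'],s['gripper_width'])
shot('wrist','w9'); check('w9',s); shot('top','t1')
Rm=R.from_quat(s['eef_rot']).as_matrix()
c=load('w9'); W=cloud(c); T=(W-s['tcp_pos'])@Rm
m=(W[...,2]>.089)&(W[...,2]<.0945)&(abs(T[...,0])<.03)&(abs(T[...,1])<.009); q=T[m]; print('knob in tool',len(q),((q.min(0)+q.max(0))/2).round(4),(q.max(0)-q.min(0)).round(4))
# arm side edges in w9: red strip centre line per column, on z=.05, brace frame relative to centre line
H,S,V=cv2.split(cv2.cvtColor(c['image'],cv2.COLOR_RGB2HSV)); rm=((H<5)|(H>174))&(S>150)&(V>90)
for u in range(160,270,8):
    v=np.where(rm[:235,u])[0]
    if len(v): a=pt(c,u,v.min(),.05);b=pt(c,u,v.max(),.05); print(u,v.min(),v.max(),(a@EX).round(4),(a@EY).round(4),(b@EY).round(4))
E
```

```text
14.2 [0.52223281 0.04054197 0.02725442] [ 4.59080461 -4.2795619  -3.50079494] 29.99914456972874 0.23082992864806998
w9 tip [182.5 166. ] line 183.5 149.0 23 12.0 ptr->mark mm -0.7
lever -0.126 363
knob rel [-0.055  -0.0003] ang -0.005
knob in tool 934 [ 0.0004  0.0001 -0.0645] [0.0204 0.0176 0.0054]
160 212 234 -0.4408 -0.1451 -0.1285
168 206 234 -0.4467 -0.1495 -0.1285
176 205 217 -0.4522 -0.1502 -0.1413
184 207 234 -0.4576 -0.1487 -0.1285
192 213 234 -0.4628 -0.1442 -0.1284
200 215 231 -0.4683 -0.1427 -0.1307
208 215 231 -0.4738 -0.1427 -0.1307
216 215 222 -0.4794 -0.1427 -0.1375
224 215 216 -0.4849 -0.1426 -0.1419
240 215 222 -0.496 -0.1426 -0.1374
248 212 216 -0.5016 -0.1448 -0.1418
256 210 214 -0.5071 -0.1462 -0.1433
264 215 217 -0.5127 -0.1425 -0.141
```

The lever arm's edge now runs parallel to the leg (angle ≈ 0). The pointer is 0.7 mm from the mark and the knob is centred in a 30 N grip, so I'm handing in.

```bash
python3 -c "
from workcell import manip
print(manip.job_done())"
```

```text
the job is handed in; nothing more can be done
None
```

The job is handed in. At my last measurement the leg's pointer was about 0.7 mm from the mark, the lever was closed (about 0 rad) and the knob was held at 30 N; no verdict came back.

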